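# Close a dowelled wooden pipe-clamp block on its riser and hold it shut

## Robot

A 6-joint arm with a two-finger parallel gripper is mounted at the origin on the work surface. World frame = base frame: x ahead of the robot, y to its left, z up, the work surface at z = 0. Lengths are in m, angles in degrees, forces in N, time in s.
With the tool pointing down it reaches from about 0.25 to 0.725 m from the base axis. Payload 9.7 kg.
Tool frame: the origin (TCP) lies on the centre line of the jaws, within the pads' length; the fingertips stand bot.nose_length ahead of it and the grasp point (between the pads) lies 11 mm behind it (bot.nose_length is the distance from the TCP to the fingertips, in m); z points along the fingers, y is the line along which they close (so a half turn about z gives the same grasp; the last joint's range is limited). The gripper opens to 85 mm and grips with 20 to 120 N. Pads are 22 mm wide; open, the fingers measure 114 mm over their backs; the gripper's body (76 mm by 85 mm) begins 54 mm behind the grasp point. The pads swing forward as they close: fully open they stand 13 mm farther back than shut.
Start: joints at [64.63, 4.979, 10.078, 95.1, 0, 90], TCP at [0.236, 0.497, 0.239] pointing down, gripper open.
Joint ranges: [-179.16, 179.16], [-48.56, 103.87], [-65.8, 70.77], [-126.05, 130.52], [-82.76, 87.17], [-180, 180]. Speed limits (degrees/s): [127.2, 127.2, 147.25, 180, 180, 180].

## Interface

Orientations are given as [roll, pitch, yaw] about the fixed x, y, z axes, in that order (R = Rz(yaw) Ry(pitch) Rx(roll)).
In Python, from workcell import bot gives the robot as it stands. The module is installed in compiled form; this text tells all that it offers.
- The arm moves only by the shell command python3 -m inch 'ROWS' [OPENING] [FORCE]. ROWS is JSON, a list of rows, each a list of 4 numbers: the shift along the world's x, y, z in cm, then the turn about the world's z in degrees. A call has exactly 8 rows; each row is the pose to reach, as a shift and turn from the pose commanded when the call began; what a row does not reach only later rows make up. A row lasts 1/8 s, in which the tool goes at most 62.5 mm and 10.7 degrees, less where a joint would pass 70% of its speed; a pose out of reach is approached as far as the arm can. A call with a gripper value outside its range is refused whole. OPENING is the finger opening in cm, from 0 to 8.54, set as the call begins (- or left out, the last holds). The fingers move at their own pace and stop on an object; FORCE is the grip in N (left out, the last holds). Time passes only in rows, so rows that repeat a pose let the fingers close, or fill a call up. It gives the time, the measured TCP pose, the force, the opening and the grip force at its end, in the units of the state.
- bot.get_obs(): the state, without advancing time (a new reading comes with each control period).
- bot.camera(name): name is "scene" or "side" or "wrist"; returns a dict with "img" (420x560x3 uint8, red, green, blue), "fovy" (degrees; the focal length in pixels is half the picture's height over the tangent of half this angle, whatever the lens; pixels are square), "cx", "cy" (the principal point, pixels), "dist" ([k1, k2, p1, p2, k3] as OpenCV has them; the pictures are not rectified), "R" (3x3) and "t" (3): a world point X has camera coordinates R X + t; the wrist camera has in their place "mount" (4x4, takes a point from camera to tool coordinates, whose origin is the TCP and whose axes are the flange's). Camera axes: x right, y down, z forward; pixel columns grow to the right and rows downward; lengths in m; the calibration is good to about 2 mm. A picture is of the moment at which its call begins: read the wrist's pose just before it. There is no depth.
- bot.job_done(): hands the job in; it is judged then, once.
Trained networks look in a picture, given as the dict that the camera call returned (one of the last four; its "shot" number tells which), for a name from the list of things; names that differ only in an ending like _2 or _b are one class to them, and where a whole thing is asked for, a point or a joint stands for the part that bears it (a point fixed in the world has none). Each returns a list of dicts, best first, with "score" (0 to 1); they miss things now and then, are a little off and sometimes report something else, mostly with a low value. They report only what shows in the picture. A call takes as long as a camera call. They do not tell look-alikes from the thing itself.
- bot.find_in(thing, picture): "point" ([column, row] in pixels, amid what is visible of it).
- bot.landmark_of(thing, picture): "point" ([column, row] in pixels: a listed point, or the origin of a listed thing).
The state is a dict: "time": time; "q": joint angles; "qd": joint speeds; "joint_efforts": joint torques, N m; "ee_pos": TCP position; "tcp_rot": TCP orientation; "wrist_force": force on the tool from outside, world axes, zero at the start; "torque": the same for the moment, N m; "opening": finger opening in m; "grasp_force": force on a finger pad.
Only numpy, scipy, OpenCV 4.12 (cv2) and the standard library are available. Lean on these libraries where they do the work, as an engineer would, in place of code of your own. Each camera call takes 0.05 s, during which the arm holds its last target. There are 200 camera calls.

## Task

Set the half of the wooden pipe clamp that carries the dowels on top of the narrow riser, dowels up, centred and lengthwise along it, and let go of it; then fit the other half (the one with the two holes) down over the dowels until the faces meet, setting each half down rather than dropping it. Press the pair firmly together, with about 10 N, and finish like that, fingers still on the upper half pressing it down, so that I can put the screws in. Leave the other things on the bench where they lie.

Things in the scene. Friction and masses are not known exactly. Their poses are not given: they have to be found in the camera images.
- lower_center (a point): centre (17 mm above its underside) of the lower clamp half: dark wooden block 120 x 50 x 34 mm (x long, z up), 0.1-0.2 kg, lying underside down left or right of the riser. Two upright light dowels, 12 mm thick, their last 5 mm tapering to 7 mm, stand 14 mm above its top at x = +-38 mm, y = 0; a pipe groove 22 mm wide, 11 mm deep crosses its top along y at x = 0. Same after a half turn about z
- upper_center (a point): centre (17 mm above its underside) of the upper clamp half: dark wooden block 120 x 50 x 34 mm (x long, z up), 0.09-0.18 kg, right way up, on the riser's other side. Two 15 mm holes go right through it vertically at x = +-38 mm, y = 0; a groove 22 mm wide, 11 mm deep crosses its underside along y. Same after a half turn about z. Closed, it lies 34 mm above the lower half's centre, axes parallel
- riser_top (a point): middle of the riser's top face, 60 mm above the bench: light wooden batten 150 mm long (x), 32 mm wide (y), on a plywood foot 150 x 70 x 18 mm, fixed, z up. Lower half at rest on it: centre 17 mm above this point. Long axes of riser and halves start within 0.6 rad of world x. Bystanders, clear of them: offcut, tape, hammer, screwdriver, wrench (under 45 mm high), and far off a tin (60 mm), a glue bottle (150 mm)
Things that resemble listed ones, but are neither listed nor needed, are in the scene too. What is shaped like the part that bears upper_center but green or grey is not meant.

How it is judged:
By the outcome, as a careful person would: the job done as asked, in the order asked, and still so for the second after the job is handed in, while the arm keeps its last pose, push and grip.
It also fails if it takes over 69 s, if anything falls off the work surface, if the arm or the gripper's body presses on something with over 40 N, if the wrist force passes 120 N, or if a joint passes its speed limit or range.

## Working session

There is one attempt and no reset: what is moved stays moved. The work goes in short steps, Python scripts to look and compute and a shell command to move; the robot and the scene stay as the last step left them, time stands still between calls to the robot, and variables do not carry over. Pictures are saved under pics/ and viewed, at most 10 in all, crops included, and the job is handed in when it is done.

```bash
mkdir -p pics
cat > h.py <<'E'
import numpy as np, cv2
from workcell import bot
from scipy.spatial.transform import Rotation as Ro
def K(c):
    f=c["img"].shape[0]/2/np.tan(np.radians(c["fovy"])/2)
    return np.array([[f,0,c["cx"]],[0,f,c["cy"]],[0,0,1]])
def cam(n):
    o=bot.get_obs(); c=bot.camera(n)
    if n=="wrist":
        T=np.eye(4); T[:3,:3]=Ro.from_euler('xyz',o["tcp_rot"],degrees=True).as_matrix(); T[:3,3]=o["ee_pos"]
        W=np.linalg.inv(T@np.array(c["mount"])); c["R"],c["t"]=W[:3,:3],W[:3,3]
    return c
def save(c,n): cv2.imwrite("pics/"+n+".png",c["img"][:,:,::-1])
def on_z(c,p,z):
    u=cv2.undistortPoints(np.array([[p]],float),K(c),np.array(c["dist"],float))[0,0]
    R=np.array(c["R"]);t=np.array(c["t"]);o=-R.T@t;d=R.T@np.array([u[0],u[1],1]);return o+d*(z-o[2])/d[2]
def proj(c,X):
    return cv2.projectPoints(np.array(X,float).reshape(-1,3),cv2.Rodrigues(np.array(c["R"]))[0],np.array(c["t"],float),K(c),np.array(c["dist"],float))[0][:,0]
Z=dict(lower_center=.017,upper_center=.017,riser_top=.06)
def look(c,names=Z):
    for n in names:
        for d in bot.landmark_of(n,c)[:4]: print(n,round(d["score"],2),np.round(d["point"]),np.round(on_z(c,d["point"],Z[n]),3))
E
python3 - <<'E'
from h import *
print(bot.nose_length,bot.get_obs())
for n in("scene","side","wrist"):
    c=cam(n);save(c,n+"0");print(n);look(c)
    if n=="scene":a=c["img"]
    elif n=="side":b=c["img"]
E
```

```text
0.008 {'time': 0.0, 'q': array([6.46303120e+01, 5.01315787e+00, 1.00358818e+01, 9.51005735e+01,
       2.76389907e-04, 9.00003227e+01]), 'qd': array([-0.05261742,  0.00576294, -0.02818532,  0.04595894, -0.07945408,
       -0.04281076]), 'joint_efforts': array([ 2.22929484e-04, -5.20391536e+01,  4.64797533e+01,  1.66886277e-02,
       -2.33301932e-06, -2.25910964e-05]), 'ee_pos': array([0.23555814, 0.4967655 , 0.23857611]), 'tcp_rot': array([-1.79922150e+02, -2.75951255e-04,  1.54629989e+02]), 'wrist_force': array([-0.24690969,  0.04636761, -0.36717867]), 'torque': array([ 0.0247881 , -0.05371068,  0.0634018 ]), 'grasp_force': 0.0, 'opening': 0.08527359170684709}
scene
lower_center 0.75 [157. 328.] [ 0.527 -0.277  0.017]
upper_center 0.87 [341. 167.] [0.397 0.456 0.017]
upper_center 0.79 [326. 205.] [0.493 0.26  0.017]
upper_center 0.69 [336. 247.] [0.615 0.129 0.017]
upper_center 0.66 [382. 195.] [0.572 0.393 0.017]
riser_top 0.96 [261. 261.] [ 0.568 -0.053  0.06 ]
side
lower_center 0.67 [397. 314.] [ 0.534 -0.281  0.017]
upper_center 0.83 [252. 157.] [0.587 0.398 0.017]
upper_center 0.78 [310. 201.] [0.608 0.135 0.017]
upper_center 0.7 [185. 170.] [0.392 0.466 0.017]
upper_center 0.57 [251. 194.] [0.493 0.26  0.017]
riser_top 0.77 [342. 233.] [ 0.571 -0.04   0.06 ]
wrist
```

View pics/scene0.png

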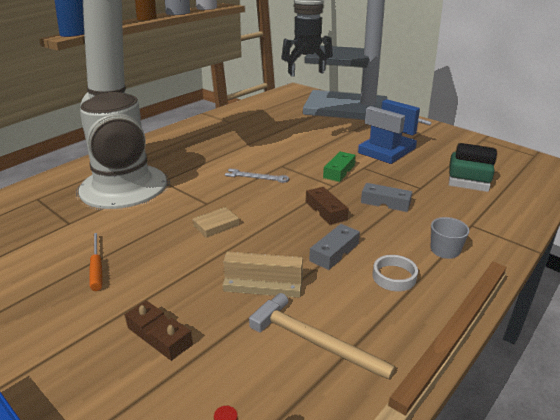

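View pics/side0.png

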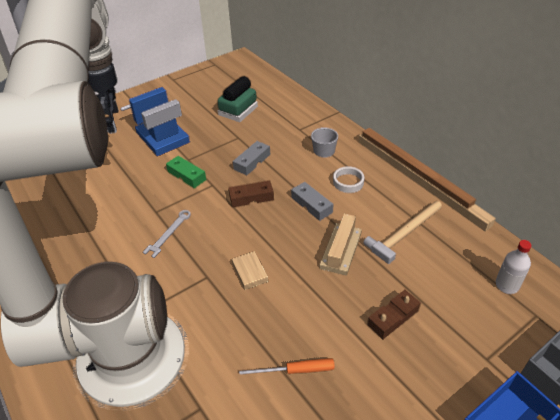

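The scene view shows the dowel half at (158,330), the dark holed half at (326,205), and the riser at (262,270). The side view agrees: (395,314), (251,194) and (342,240). The grey and green look-alikes lie elsewhere.

Run:
```python
from h import *
s=cam("scene");d=cam("side");w=bot.camera("wrist");print(np.round(w["mount"],3),w["fovy"])
def a(c,p,q,z):
    P,Q=on_z(c,p,z),on_z(c,q,z);v=Q-P;print(np.round(P,3),np.round(Q,3),np.linalg.norm(v),np.degrees(np.arctan2(v[1],v[0])))
a(s,(143,309),(170,329),.048);a(d,(382,317),(406,299),.048)
a(s,(318,196),(333,209),.034);a(d,(240,190),(266,187),.034)
a(s,(224,264),(302,267),.06);a(d,(329,245),(342,220),.06)
```

```text
[[ 0.001 -0.953 -0.303  0.077]
 [ 1.     0.     0.    -0.001]
 [-0.    -0.303  0.953 -0.133]
 [ 0.     0.     0.     1.   ]] 64.41128725648618
[ 0.499 -0.281  0.048] [ 0.572 -0.279  0.048] 0.07339185088072311 1.215917729534298
[ 0.485 -0.278  0.048] [ 0.561 -0.276  0.048] 0.07652373380258859 1.5883821337748483
[0.469 0.256 0.034] [0.533 0.23  0.034] 0.06900636727462155 -21.925496942751654
[0.467 0.276 0.034] [0.532 0.241 0.034] 0.07338833471962096 -27.70865566326103
[ 0.522 -0.107  0.06 ] [ 0.639 -0.017  0.06 ] 0.14747144271346407 37.930331365036224
[ 0.519 -0.052  0.06 ] [ 0.6   -0.006  0.06 ] 0.09287026196913468 29.614181126604016
```

```bash
python3 -m inch '[[4,-4,0,0],[8,-8,0,0],[12,-12,0,0],[16,-16,0,0],[20,-20,-1,0],[24,-23,-2,0],[26,-24.5,-2,0],[26,-24.5,-2,0]]'
python3 - <<'E'
from h import *
c=cam("wrist");save(c,"w1");look(c)
E
```

```text
time: 1.75
ee_pos: [0.4966, 0.2508, 0.2188]
tcp_rot: [-180.0, -0.0, 154.5]
wrist_force: [-1.3, 0.8, 0.0]
opening: 0.0853
grasp_force: 0.0
upper_center 0.95 [446. 198.] [0.584 0.396 0.017]
upper_center 0.65 [237. 312.] [0.611 0.133 0.017]
upper_center 0.56 [289. 176.] [0.492 0.257 0.017]
```

View pics/w1.png

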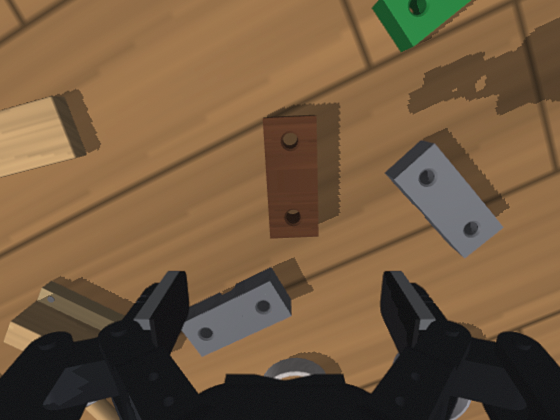

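The dark half is at (291,178), with its holes at (289,140) and (292,216). I'll go on over the riser.

```bash
cat >> h.py <<'E'
def pair(c,p,q,z):
    P,Q=on_z(c,p,z),on_z(c,q,z);v=Q-P
    if v[0]<0:v=-v
    print("mid",np.round((P+Q)/2,4),"len",np.linalg.norm(v).round(4),"ang",np.degrees(np.arctan2(v[1],v[0])).round(1))
E
python3 - <<'E'
from h import *
c=cam("wrist");pair(c,(289,140),(292,216.5),.034)
E
python3 -m inch '[[1,-4,0,5],[2,-8,0,10],[3,-13,0,16],[4,-18,0,26],[5,-23,0,36],[6,-28,0,46],[6,-30,0,56],[6,-30,0,56]]'
python3 - <<'E'
from h import *
c=cam("wrist");save(c,"w2");look(c)
E
```

```text
mid [0.4908 0.2601 0.034 ] len 0.076 ang -22.8
time: 3.0
ee_pos: [0.5555, -0.0485, 0.2194]
tcp_rot: [-180.0, 0.0, -149.4]
wrist_force: [-0.1, 0.8, 0.2]
opening: 0.0855
grasp_force: 0.0
lower_center 0.85 [91. 41.] [ 0.53  -0.273  0.017]
upper_center 0.63 [542. 271.] [0.493 0.256 0.017]
riser_top 0.86 [281. 204.] [ 0.565 -0.048  0.06 ]
```

View pics/w2.png

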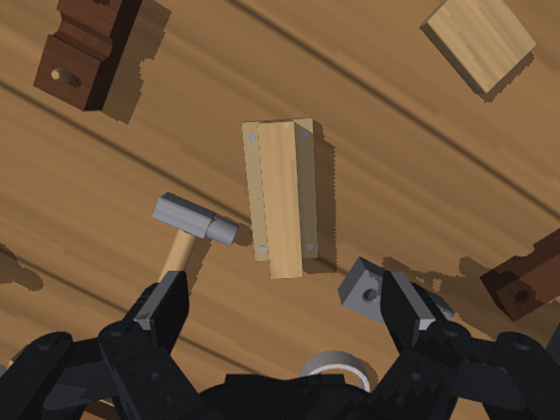

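The riser top runs from (276,122) to (287,277), a light batten on its foot; the hammer head is at (195,220) and the grey piece at (365,285).

```bash
python3 - <<'E'
from h import *
c=cam("wrist");pair(c,(276,121.5),(286.5,277),.06)
for p in [(258,122),(294.5,121),(271,278),(302,276.5)]:print(on_z(c,p,.06).round(4))
E
python3 -m inch '[[-0.5,-4,0,-5],[-1,-9,0,-10],[-1.5,-14,-1,-20],[-2,-18,-2,-30],[-2.5,-23,-2,-30],[-2.5,-23,-2,-30],[-2.5,-23,-2,-30],[-2.5,-23,-2,-30]]'
python3 - <<'E'
from h import *
c=cam("wrist");save(c,"w3");look(c)
E
```

```text
mid [ 0.5658 -0.0453  0.06  ] len 0.1483 ang 34.2
[ 0.5126 -0.0999  0.06  ]
[ 0.4961 -0.0736  0.06  ]
[ 0.6359 -0.0162  0.06  ]
[0.6189 0.0092 0.06  ]
time: 4.25
ee_pos: [0.5311, -0.2768, 0.1995]
tcp_rot: [180.0, 0.0, -179.3]
wrist_force: [0.6, 0.5, 0.2]
opening: 0.0853
grasp_force: 0.0
lower_center 0.97 [283. 188.] [ 0.531 -0.279  0.017]
upper_center 0.61 [286. 186.] [ 0.529 -0.277  0.017]
riser_top 0.82 [538. 240.] [ 0.565 -0.049  0.06 ]
```

View pics/w3.png

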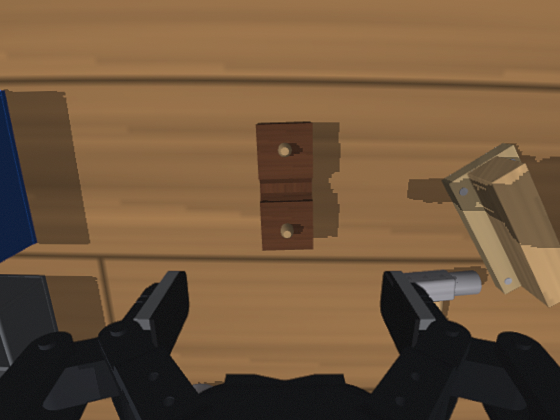

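The dowel half is at (286,187), with its dowel tips at (284.5,149) and (287,230).

Run:
```python
from h import *
c=cam("wrist");pair(c,(284.5,149),(287,230),.048)
for p in [(257,124),(312,122),(263,249.5),(313,248.5)]:print(on_z(c,p,.034).round(4))
```

```text
mid [ 0.5261 -0.2775  0.048 ] len 0.0733 ang 2.5
[ 0.47   -0.3033  0.034 ]
[ 0.4677 -0.2556  0.034 ]
[ 0.5888 -0.2989  0.034 ]
[ 0.5871 -0.2501  0.034 ]
```

```bash
python3 -m inch '[[-0.3,0,-4,1.6],[-0.3,0,-8,1.6],[-0.3,0,-12,1.6],[-0.3,0,-15,1.6],[-0.3,0,-17,1.6],[-0.3,0,-18,1.6],[-0.3,0,-18.6,1.6],[-0.3,0,-18.6,1.6]]' && python3 -m inch '[[0,0,0,0],[0,0,0,0],[0,0,0,0],[0,0,0,0],[0,0,0,0],[0,0,0,0],[0,0,0,0],[0,0,0,0]]' 3 40
```

```text
time: 5.5
ee_pos: [0.5278, -0.2781, 0.0136]
tcp_rot: [-180.0, 0.0, -177.8]
wrist_force: [0.5, 0.9, -0.0]
opening: 0.0854
grasp_force: 0.0
time: 6.5
ee_pos: [0.528, -0.2782, 0.0141]
tcp_rot: [-180.0, 0.1, -177.8]
wrist_force: [-0.3, 1.2, 4.9]
opening: 0.0491
grasp_force: 42.8
```

```bash
python3 -m inch '[[0,0,4,0],[0,0,8,0],[0.5,3,11,5],[1,8,12,10],[2,13,12,19],[3,18,12,28],[3.75,23.2,12,32],[3.75,23.2,12,32]]'
python3 - <<'E'
from h import *
print(bot.get_obs()["ee_pos"],bot.get_obs()["tcp_rot"],bot.get_obs()["opening"])
c=cam("wrist");save(c,"w4");look(c)
E
```

```text
time: 7.5
ee_pos: [0.5652, -0.0429, 0.1328]
tcp_rot: [180.0, -0.0, -145.5]
wrist_force: [0.2, -0.5, -1.3]
opening: 0.0488
grasp_force: 42.5
[ 0.56524215 -0.04290668  0.13281619] [ 1.79951739e+02 -1.40771842e-02 -1.45484036e+02] 0.04878813796766522
lower_center 0.61 [284. 288.] [ 0.624 -0.004  0.017]
```

View pics/w4.png

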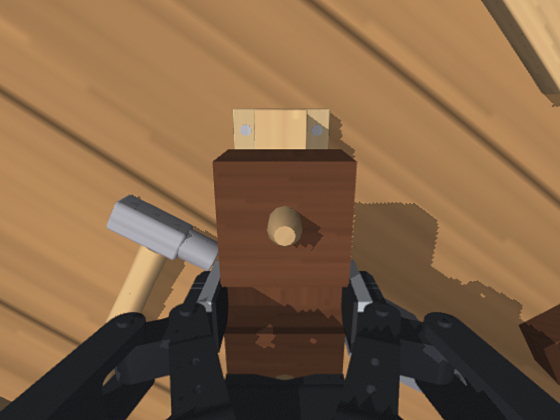

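The gripped half spans columns 213–356 at row 162; the riser's end shows behind it at columns 253–307, row 110.

Run:
```python
from h import *
c=cam("wrist");o=bot.get_obs();T=o["ee_pos"];a=np.radians(o["tcp_rot"][2]+180)
u=np.array([np.cos(a),np.sin(a)]);v=np.array([-u[1],u[0]])
r=lambda p,z:(lambda d:print(p,"along",(d@u*1000).round(1),"across",(d@v*1000).round(1)))((on_z(c,p,z)-T)[:2])
r((214,162),.1527);r((355,162),.1527);r((254,110),.06);r((306,110),.06);r((285,236),.1667);r((233,110),.018);r((330,110),.018)
d=(np.array([.5658,-.0455])-T[:2]);print(d@u*1000,d@v*1000, np.degrees(a), T)
```

```text
(214, 162) along -59.3 across -25.1
(355, 162) along -59.4 across 23.0
(254, 110) along -75.1 across -19.2
(306, 110) along -75.1 across 11.7
(285, 236) along -37.9 across -0.8
(233, 110) along -74.6 across -37.9
(330, 110) along -74.6 across 31.4
1.5955487580703684 0.850277536319882 34.13224427780801 [ 0.56495639 -0.04709908  0.13308595]
```

```bash
python3 -m inch '[[0.06,0.16,-2,0],[0.06,0.16,-4,0],[0.06,0.16,-5,0],[0.06,0.16,-5.4,0],[0.06,0.16,-5.6,0],[0.06,0.16,-5.7,0],[0.06,0.16,-5.8,0],[0.06,0.16,-5.8,0]]' && python3 -m inch '[[0,0,0,0],[0,0,-0.05,0],[0,0,-0.1,0],[0,0,-0.1,0],[0,0,-0.15,0],[0,0,-0.15,0],[0,0,-0.15,0],[0,0,-0.15,0]]'
```

```text
time: 8.75
ee_pos: [0.5658, -0.0444, 0.0754]
tcp_rot: [-180.0, 0.0, -145.8]
wrist_force: [0.5, 0.2, -2.2]
opening: 0.0492
grasp_force: 42.5
time: 9.75
ee_pos: [0.5658, -0.0444, 0.0741]
tcp_rot: [-180.0, 0.0, -145.8]
wrist_force: [-2.2, 0.2, 4.3]
opening: 0.0492
grasp_force: 43.1
```

```bash
python3 -m inch '[[0,0,0,0],[0,0,0,0],[0,0,0,0],[0,0,0,0],[0,0,0,0],[0,0,0,0],[0,0,0,0],[0,0,0,0]]' 8.5 && python3 -m inch '[[0,0,1,0],[0,0,4,0],[0,0,8,0],[0,0,12,0],[0,0,15,0],[0,0,16,0],[0,0,16,0],[0,0,16,0]]'
python3 - <<'E'
from h import *
c=cam("wrist");save(c,"w5");look(c,["lower_center","riser_top"])
for d in bot.landmark_of("lower_center",c):print(on_z(c,d["point"],.077))
E
```

```text
time: 10.75
ee_pos: [0.5658, -0.0445, 0.0738]
tcp_rot: [-180.0, 0.0, -145.8]
wrist_force: [0.7, -0.5, -0.5]
opening: 0.0852
grasp_force: 0.0
time: 11.75
ee_pos: [0.5654, -0.0444, 0.2323]
tcp_rot: [179.9, -0.1, -145.8]
wrist_force: [0.6, 0.6, -0.3]
opening: 0.0851
grasp_force: 0.0
```

View pics/w5.png

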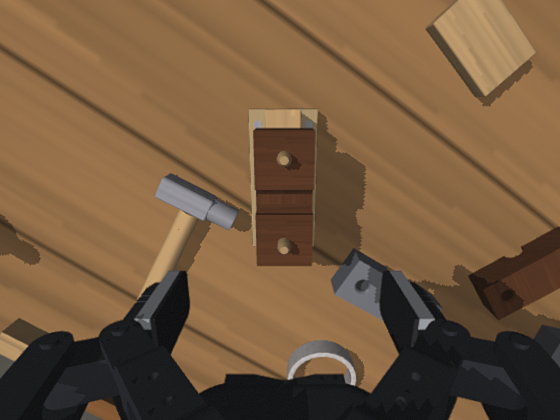

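The dowel half sits on the riser, centred and aligned (centre about (283,197), dowel tips at (283,157) and (283,245)). On to the holed half.

```bash
python3 -m inch '[[-1,5,0,-10],[-2,10,0,-20],[-3,15,0,-30],[-4,20,0,-40],[-5.5,25,0,-50],[-7.4,30.2,-2,-57],[-7.4,30.2,-3,-57],[-7.4,30.2,-3,-57]]'
python3 - <<'E'
from h import *
import time
c=cam("wrist");c=cam("wrist");save(c,"w6");look(c,["upper_center"]);print(bot.get_obs()["ee_pos"],bot.get_obs()["tcp_rot"])
E
```

```text
time: 12.95
ee_pos: [0.4913, 0.2573, 0.2028]
tcp_rot: [-179.9, -0.1, 157.3]
wrist_force: [0.3, -0.4, 0.2]
opening: 0.0852
grasp_force: 0.0
upper_center 0.82 [447. 218.] [0.585 0.396 0.017]
upper_center 0.77 [287. 188.] [0.494 0.258 0.017]
upper_center 0.74 [223. 321.] [0.608 0.131 0.017]
[0.49237251 0.25659969 0.20441123] [1.79968453e+02 3.28651426e-02 1.57173756e+02]
```

View pics/w6.png

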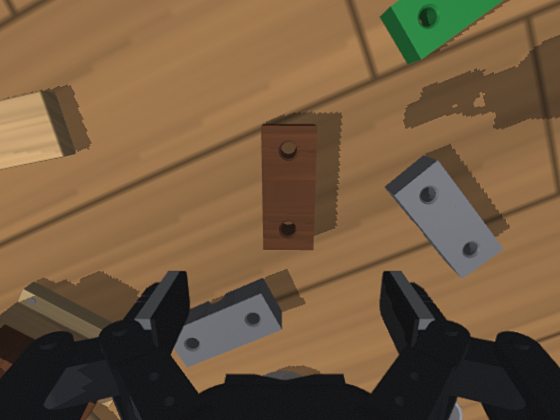

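The dark half is at (288,188), upright in the picture between the fingers, with its holes at (288,149) and (288,229).

Run:
```python
from h import *
c=cam("wrist");P=[on_z(c,p,.034) for p in [(262,125),(315,125),(263,249.5),(313,249.5)]]
print(np.mean(P,0),np.degrees(np.arctan2(*(P[2]-P[0]+P[3]-P[1])[1::-1])));pair(c,(288,149),(288,229),.034);o=bot.get_obs();print(o["ee_pos"],o["tcp_rot"])
```

```text
[0.49380401 0.25878382 0.034     ] -22.811281622564618
mid [0.4934 0.2587 0.034 ] len 0.0771 ang -22.6
[0.49243114 0.25659189 0.20449644] [1.79960853e+02 4.13584146e-02 1.57156741e+02]
```

```bash
python3 -m inch '[[0.1,0.2,-4,0],[0.1,0.2,-8,0],[0.1,0.2,-12,0],[0.1,0.2,-15,0],[0.1,0.2,-17,0],[0.1,0.2,-18.4,0],[0.1,0.2,-19,0],[0.1,0.2,-19,0]]' && python3 -m inch '[[0,0,0,0],[0,0,0,0],[0,0,0,0],[0,0,0,0],[0,0,0,0],[0,0,0,0],[0,0,0,0],[0,0,0,0]]' 3 60
```

```text
time: 14.15
ee_pos: [0.493, 0.2595, 0.0141]
tcp_rot: [180.0, 0.0, 157.2]
wrist_force: [0.3, -0.3, 0.6]
opening: 0.085
grasp_force: 0.0
time: 15.15
ee_pos: [0.4933, 0.2598, 0.0147]
tcp_rot: [179.9, 0.1, 157.2]
wrist_force: [0.0, -0.3, 5.9]
opening: 0.0487
grasp_force: 63.5
```

```bash
python3 -m inch '[[0,0,4,0],[0,0,9,0],[1,-4,14,8],[2,-10,17.5,18],[3.5,-16,17.5,28],[5,-22,17.5,38],[6.5,-27,17.5,48],[7.25,-30.4,17.5,57]]' && python3 -m inch '[[0,0,0,0],[0,0,0,0],[0,0,0,0],[0,0,0,0],[0,0,0,0],[0,0,0,0],[0,0,0,0],[0,0,0,0]]'
python3 - <<'E'
from h import *
c=cam("wrist");save(c,"w7")
E
```

```text
time: 16.15
ee_pos: [0.5655, -0.0466, 0.1886]
tcp_rot: [180.0, -0.0, -145.5]
wrist_force: [1.0, 1.1, -1.0]
opening: 0.0491
grasp_force: 63.2
time: 17.15
ee_pos: [0.5653, -0.0444, 0.1888]
tcp_rot: [-180.0, 0.0, -145.8]
wrist_force: [-0.5, 0.8, -1.2]
opening: 0.0491
grasp_force: 63.2
```

View pics/w7.png

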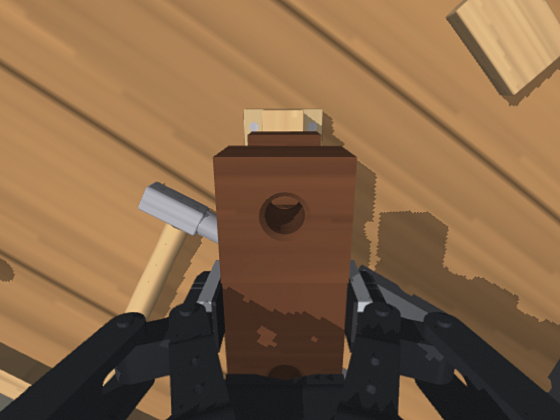

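The upper half is in the grip, its front top edge at row 157 and its hole at (282,215); behind it at row 132 is the lower half's edge, columns 249–321.

Run:
```python
from h import *
w4=cv2.imread("pics/w4.png").astype(int).sum(2);w7=cv2.imread("pics/w7.png").astype(int).sum(2)
print("w4",w4[145:170,235:260].mean(1).astype(int));print("w7",w7[126:162,255:310].mean(1).astype(int))
c=cam("wrist");o=bot.get_obs();T=o["ee_pos"];a=np.radians(o["tcp_rot"][2]+180)
u=np.array([np.cos(a),np.sin(a)]);v=np.array([-u[1],u[0]]);zt=T[2]-.0147+.034
r=lambda n,p,z:print(n,(lambda d:((d@u*1000).round(1),(d@v*1000).round(1)))((on_z(c,p,z)-T)[:2]))
r("up edge L",(214.5,157),zt);r("up edge R",(356,157),zt);r("hole",(282.5,215),zt)
r("low L",(249,133),.094);r("low R",(321,133),.094)
r("w4 edge row162 as lower",(285,162),T[2]-.0141+.034)
```

```text
w4 [517 518 529 538 247 115 124 131 130 130 130 128 125 124 123 123 165 206
 207 205 204 205 205 205 205]
w7 [504 505 506 514 522 301 138 115 144 204 210 207 207 209 207 203 203 204
 207 190 135 121 124 129 130 135 135 130 135 134 138 227 227 223 222 221]
up edge L (np.float64(-61.1), np.float64(-25.0))
up edge R (np.float64(-61.2), np.float64(23.2))
hole (np.float64(-40.3), np.float64(-1.9))
low L (np.float64(-60.1), np.float64(-25.0))
low R (np.float64(-60.2), np.float64(23.2))
w4 edge row162 as lower (np.float64(-59.5), np.float64(-1.0))
```

```bash
python3 -m inch '[[0.16,0.11,-2,0],[0.16,0.11,-4,0],[0.16,0.11,-5.5,0],[0.16,0.11,-6.2,0],[0.16,0.11,-6.5,0],[0.16,0.11,-6.7,0],[0.16,0.11,-6.8,0],[0.16,0.11,-6.8,0]]' && python3 -m inch '[[0,0,-0.1,0],[0,0,-0.2,0],[0,0,-0.3,0],[0,0,-0.4,0],[0,0,-0.5,0],[0,0,-0.6,0],[0,0,-0.7,0],[0,0,-0.7,0]]'
```

```text
time: 18.25
ee_pos: [0.5669, -0.0434, 0.121]
tcp_rot: [-180.0, 0.0, -145.8]
wrist_force: [0.5, -1.1, -1.3]
opening: 0.0491
grasp_force: 63.2
time: 19.25
ee_pos: [0.5668, -0.0434, 0.1137]
tcp_rot: [180.0, -0.0, -145.8]
wrist_force: [0.5, 0.3, -1.1]
opening: 0.0489
grasp_force: 63.3
```

```bash
python3 -m inch '[[0,0,-0.1,0],[0,0,-0.2,0],[0,0,-0.3,0],[0,0,-0.35,0],[0,0,-0.4,0],[0,0,-0.45,0],[0,0,-0.5,0],[0,0,-0.5,0]]'
```

```text
time: 20.25
ee_pos: [0.5669, -0.0433, 0.1088]
tcp_rot: [-180.0, 0.0, -145.8]
wrist_force: [0.5, -0.1, -0.7]
opening: 0.049
grasp_force: 63.5
```

```bash
python3 -m inch '[[0,0,-0.02,0],[0,0,-0.04,0],[0,0,-0.06,0],[0,0,-0.08,0],[0,0,-0.1,0],[0,0,-0.1,0],[0,0,-0.1,0],[0,0,-0.1,0]]'
```

```text
time: 21.25
ee_pos: [0.5669, -0.0433, 0.1087]
tcp_rot: [-180.0, 0.0, -145.8]
wrist_force: [-4.0, 0.5, 7.0]
opening: 0.0486
grasp_force: 64.4
```

```bash
python3 -m inch '[[0,0,-0.01,0],[0,0,-0.02,0],[0,0,-0.03,0],[0,0,-0.03,0],[0,0,-0.03,0],[0,0,-0.03,0],[0,0,-0.03,0],[0,0,-0.03,0]]'
python3 - <<'E'
from h import *
c=cam("side");save(c,"s8a");p=proj(c,[[.5667,-.0435,.1]])[0].astype(int)
cv2.imwrite("pics/s8.png",cv2.resize(c["img"][p[1]-60:p[1]+60,p[0]-80:p[0]+80,::-1],None,fx=5,fy=5,interpolation=2))
for _ in range(3):
    bot.camera("side");o=bot.get_obs();print(o["wrist_force"],o["ee_pos"])
E
```

```text
time: 22.25
ee_pos: [0.5669, -0.0433, 0.1087]
tcp_rot: [-180.0, 0.0, -145.8]
wrist_force: [-4.6, 0.1, 9.3]
opening: 0.0487
grasp_force: 64.6
[-5.23835385 -0.22891748 10.5123657 ] [ 0.5668935  -0.04335886  0.10871959]
[-4.67084487 -0.0911732   9.35892942] [ 0.56690626 -0.04335327  0.1087194 ]
[-4.08970346  0.09604556 10.21139607] [ 0.56688316 -0.04334186  0.10870047]
```

View pics/s8.png

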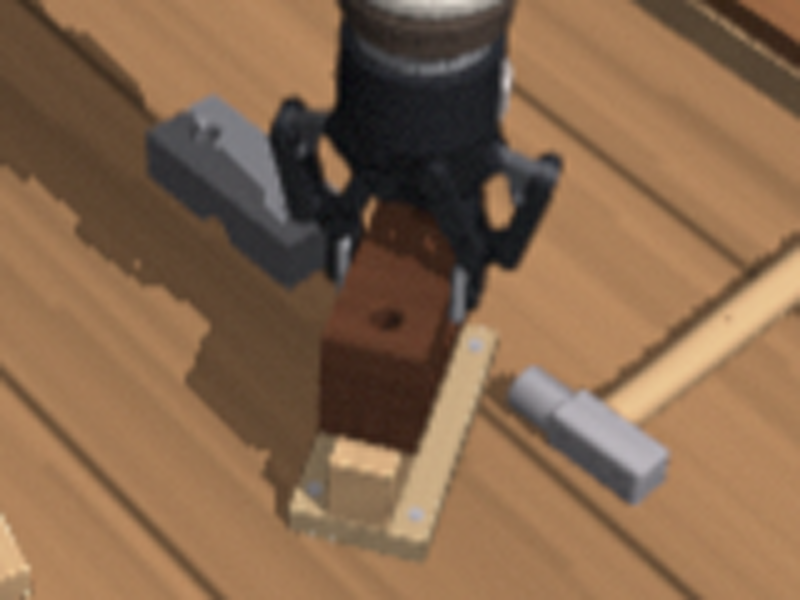

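The two halves are closed with no gap, aligned on the riser (block at (385,340) in the crop) and pressed with about 10 N. Handing in.

```bash
python3 -c "
from workcell import bot
print(bot.job_done())"
```

```text
the job is handed in; nothing more can be done
None
```

The clamp is closed on the riser, dowel half below and holed half fitted over it, with the fingers gripping the upper half and pressing it down with about 10 N; I handed it in about 22 s into the 69 s allowed.

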